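# Pin the hasp of the medicine lock-box

## Robot

A 6-joint arm with a two-finger parallel gripper is mounted at the origin on the work surface. World frame = base frame: x ahead of the robot, y to its left, z up, the work surface at z = 0. Lengths are in m, angles in rad, forces in N, time in s.
With the tool pointing down it reaches from about 0.325 to 0.75 m from the base axis. Payload 7.6 kg.
Tool frame: the origin (TCP) lies on the front face of the gripper's body, between the roots of the fingers; the fingertips stand ahead of it and the grasp point (between the pads) lies 54 mm ahead of it (bot.tip_extent is the z of the fingertips in the tool frame, in m); z points along the fingers, y is the line along which they close (so a half turn about z gives the same grasp; the last joint's range is limited). The gripper opens to 85 mm and grips with 20 to 120 N. Pads are 22 mm wide; open, the fingers measure 114 mm over their backs; the gripper's body (76 mm by 85 mm) begins 54 mm behind the grasp point. The pads swing forward as they close: fully open they stand 13 mm farther back than shut.
Start: joints at [-1.28, 0.052, 1.401, -0, 1.689, -0.07], TCP at [0.185, -0.491, 0.304] pointing down, gripper open.
Joint ranges: [-2.9, 2.9], [-0.91, 2.17], [0.12, 2.37], [-1.06, 4.2], [0.26, 2.73], [-2.93, 2.93]. Speed limits (rad/s): [2.57, 2.57, 3.01, 3.14, 3.14, 3.14].

## Interface

Orientations are given as a 3x3 rotation matrix whose columns are the frame's x, y, z axes.
In Python, from workcell import bot gives the robot as it stands.
- The arm moves only by the tool servo_tool, never from a script. Its argument "targets" is a list that holds one entry, the list of rows, each a list of 7 numbers: the turn, a rotation vector about the tool's x, y, z as a fraction of full scale, then the shift along the tool's x, y, z as a fraction of full scale, then the closure, from 0 (fully open) to 1 (shut). In form: [[[wx, wy, wz, tx, ty, tz, hand], ...]]. A call has 1 to 10 rows; each row is the pose to reach, as a shift and turn from the pose commanded when the call began, along the tool's axes at that moment, turning the shorter way round; what a row does not reach only later rows make up. Full scale, the value 1, is 100 mm for a shift and 360 degrees for a turn. A row lasts 1/8 s, in which the tool goes at most 62.5 mm and 10.7 degrees, less where a joint would pass 70% of its speed; a pose out of reach is approached as far as the arm can. A call with a number of a shift or a turn outside -1 to 1 is refused whole. A call with a gripper value outside its range is refused whole. The fingers move at their own pace and stop on an object; "force" is the grip in N (left out, the last holds). Time passes only in rows, so rows that repeat a pose let the fingers close. It gives the time, the measured TCP pose, the force, the opening and the grip force at its end, in the units of the state.
- bot.get_state(): the state, without advancing time (a new reading comes with each control period).
- bot.camera(name): name is "scene" or "top" or "wrist"; returns a dict with "image" (400x640x3 uint8, red, green, blue), "mtx" (3x3 intrinsics, pixels), "T" (4x4, takes a point from camera to world coordinates). Camera axes: x right, y up, looking along -z (the intrinsics and any distortion apply to the point x, -y, -z); pixel columns grow to the right and rows downward; lengths in m; the calibration is good to about 2 mm. A picture is of the moment at which its call begins. There is no depth.
- bot.close_job(): hands the job in; it is judged then, once.
The state is a dict: "clock": time; "qpos": joint angles; "dq": joint speeds; "joint_torque": joint torques, N m; "position": TCP position; "ee_rot": TCP orientation; "contact_force": force on the tool from outside, world axes, zero at the start; "torque": the same for the moment, N m; "finger_gap": opening from 0.0 (shut) to 1.0 (fully open); "grip_force": force on a finger pad.
Only numpy, scipy, OpenCV 4.12 (cv2) and the standard library are available. Lean on these libraries where they do the work, as an engineer would, in place of code of your own. Each camera call takes 0.05 s, during which the arm holds its last target. There are 200 camera calls.

## Task

Secure the blue medicine box: swing its hasp over and down flat onto the box so that the brass staple stands up through the slot, and only then slide the red-handled retaining pin through the eye of the staple, from whichever side is free, until its handle is up against the staple, and leave it resting there. The pin lies with its handle under the white vial rack, so at first only its yellow shank can be reached, and it will have to be laid down and taken again by the handle to go fully home. Do not shift or knock over the bottle, the tray or the two vials.

Things in the scene. Friction and masses are not known exactly. Their poses are not given: they have to be found in the camera images.
- case: blue steel lock-box, 170 (its x) x 200 (its y) x 80 high, fixed, its lid shut; origin under its centre, +x points away from the robot at yaw 0. Its top is a bare deck in front (-x half) and a white lid plate, 4 mm thick, on the +x half. The hasp hinge, on the line between them, runs along its y; the staple stands on the deck.
- hasp (a joint): angle of the hasp: 0 = lying flat on the deck over the staple (shut), 1.57 = standing straight up, up to 2.6 = leaning back over the lid. The hasp is a leaf 84 long from the hinge, 48 wide (along the box's y), 5 thick; dark steel with an orange end bar (67 to 84 from the hinge), slot between 25 and 67 from the hinge, 30 wide. Stiff hinge (about 0.05 N m): it stays where it is left, and the last bit must be pressed down. It leans well open at the start (1.3 to 2.5).
- hasp_hinge (a point): middle of the hasp's hinge axis, 85 above the counter, axes as the box: at angle a, a point r along the leaf is at box-frame offset (-r cos a, 0, r sin a) from here.
- hasp_end (a point): centre of the orange end bar of the hasp, 75.5 from the hinge.
- eye (a point): centre of the eye of the brass staple, 104 above the counter (24 above the deck), axes as the box. The eye is a straight tunnel along the box's y, 20 long, open at both ends, 16 x 16 square; staple outside 28 (x) x 20 (y) x 38 high. The pin may enter from either side. With the hasp shut its top face is 16 below this point.
- pin_handle (a point): centre of the pin's red handle, a flat block 40 long x 22 wide x 12 thick, centre 6 above the counter when it lies flat; +x points along the pin towards its tip, z is across the 12 mm thickness. The whole pin is 110 long, 50 g. It starts with the handle under the rack and the shank sticking out in front.
- pin_shank (a point): on the axis of the pin's yellow shank (10 diameter, 70 long, tapered tip), 68 ahead of the handle's centre and 22 behind the tip; axes as pin_handle.
- pin_seat (a point): on the shank's axis, 10 ahead of the shoulder where handle and shank meet (30 ahead of the handle's centre); it lies at the eye's middle when the handle touches the staple; axes as pin_handle.
- rack: white vial rack, a fixed bridge 100 (x) x 170 (y): board with underside 26 and top 34 above the counter, on a 10 thick leg along each y end, open to the front and back, with a lip 46 high along the back; origin on the counter under its centre, front (-x) edge 50 from it. The pin's shoulder is 6 to 16 behind the front edge at the start.
- bottle: standing wide-necked white bottle with blue cap, 62 diameter, 175 high, beside the box at one end of the eye's line or the other, where it blocks that side; origin under its centre. Bystander.
- swab_tray: low green tray 85 x 65 x 45 high beside the box at the other end; the gripper passes over it. Origin under its centre. Bystander.
- vial_a: vial with green cap standing on the rack, 28 diameter, 46 high, origin under its centre. Bystander.
- vial_b: vial with red cap, likewise. Bystander.

How it is judged:
On the way, in this order (a step that is already met when the one before it is completed fails the run):
1. the hasp lies shut over the staple (value of joint hasp below 0.12 rad), for 0.2 s.
2. the pin is through the eye, its handle up to the staple, the hasp still shut (value of joint hasp below 0.12 rad and horizontal distance between pin_seat and eye below 0.01 m and z of pin_seat in the frame of eye between -0.008 and 0.008 m and angle between the x axis of pin_seat and the y axis of eye, either way round below 0.3 rad), for 0.2 s.
At the end, for the whole second after the job is handed in: The hasp is shut (under 0.12 rad), the pin lies through the eye along it (within 0.3 rad) with its handle within 10 mm of the staple, let go and at rest (all of step 2 and linear speed of pin below 0.02 m/s); the robot touches nothing.
It fails at once if bottle is shifted by more than 30 mm or tipped (distance of bottle from where it was at the start of the episode above 0.03 m or angle between bottle's own z axis and vertical above 0.35 rad).
It fails at once if swab_tray is shifted by more than 30 mm or tipped (distance of swab_tray from where it was at the start of the episode above 0.03 m or angle between swab_tray's own z axis and vertical above 0.35 rad).
It fails at once if vial_a is shifted by more than 30 mm or tipped (distance of vial_a from where it was at the start of the episode above 0.03 m or angle between vial_a's own z axis and vertical above 0.35 rad).
It fails at once if vial_b is shifted by more than 30 mm or tipped (distance of vial_b from where it was at the start of the episode above 0.03 m or angle between vial_b's own z axis and vertical above 0.35 rad).
It also fails if it takes over 72 s, if anything falls off the work surface, if the arm or the gripper's body presses on something with over 40 N, if the wrist force passes 120 N, or if a joint passes its speed limit or range.

## Working session

There is one attempt and no reset: what is moved stays moved. The work goes in short steps, Python scripts to look and compute and a tool call to move; the robot and the scene stay as the last step left them, time stands still between calls to the robot, and variables do not carry over. Pictures are saved under pics/ and viewed, at most 10 in all, crops included, and the job is handed in when it is done.

Besides the shell and the picture viewer there is one more tool, called as name(argument=value, ...) on one line, values as JSON. servo_tool: Moves the arm, as the interface text tells. Shift numbers are shares of 100 mm and turn numbers shares of 360 degrees, none past 1 either way. Its arguments: {"type":"object","properties":{"targets":{"type":"array","items":{"type":"array","items":{"type":"array","items":{"type":"number","minimum":-1,"maximum":1}}}},"force":{"type":"number"}},"required":["targets"]}

```bash
mkdir -p pics; ls; python3 - <<'E'
from workcell import bot
import cv2,numpy as np
for n in ("scene","top"):
    c=bot.camera(n); cv2.imwrite(f"pics/{n}0.png",cv2.cvtColor(c["image"],cv2.COLOR_RGB2BGR)); print(n,c["mtx"].tolist(),c["T"].round(3).tolist())
    np.savez(f"{n}0.npz",**{k:c[k] for k in("image","mtx","T")})
print(bot.get_state(),bot.tip_extent)
E
```

```text
pics
scene [[381.2892135949002, 0.0, 318.03645011249563], [0.0, 381.2892135949002, 201.26349817946215], [0.0, 0.0, 1.0]] [[-0.098, -0.636, 0.765, 1.273], [0.995, -0.066, 0.072, 0.054], [0.005, 0.769, 0.64, 0.691], [0.0, 0.0, 0.0, 1.0]]
top [[516.0865446390494, 0.0, 321.6830748861304], [0.0, 516.0865446390494, 203.52146358880796], [0.0, 0.0, 1.0]] [[-0.011, 0.991, -0.134, 0.361], [-1.0, -0.013, -0.016, -0.026], [-0.018, 0.134, 0.991, 1.389], [0.0, 0.0, 0.0, 1.0]]
{'clock': 0.1, 'qpos': array([-1.28030498e+00,  5.27706489e-02,  1.40163197e+00,  1.47994425e-05,
        1.68861177e+00, -7.02908604e-02]), 'dq': array([-7.04152787e-05, -2.03725494e-03, -1.33972189e-03,  1.17201964e-03,
        1.04178801e-03,  3.88748245e-04]), 'joint_torque': array([ 2.11991646e-04, -3.82581139e+01, -3.60984099e+01, -7.11096095e-05,
        4.82541800e-03,  4.98912459e-05]), 'position': array([ 0.18530782, -0.49102538,  0.30315379]), 'ee_rot': array([[ 9.35620397e-01,  3.53007532e-01, -3.93135859e-04],
       [ 3.53007732e-01, -9.35619406e-01,  1.36637618e-03],
       [ 1.14515545e-04, -1.41718943e-03, -9.99998989e-01]]), 'contact_force': array([ 0.06609364, -0.47538076, -0.47863591]), 'torque': array([ 0.02448651, -0.00376453, -0.0329812 ]), 'grip_force': 0.0, 'finger_gap': 0.9960723727819796} 0.0726
```

View pics/scene0.png

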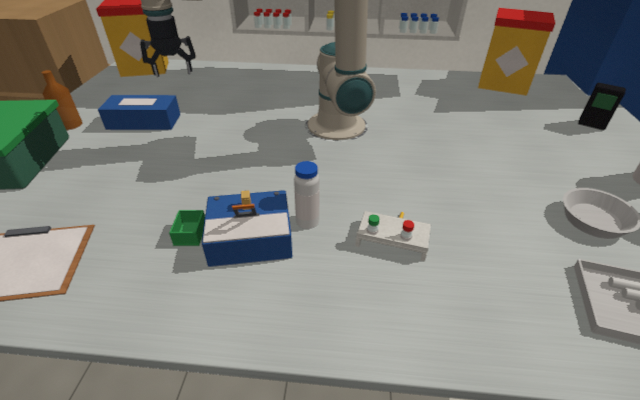

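View pics/top0.png

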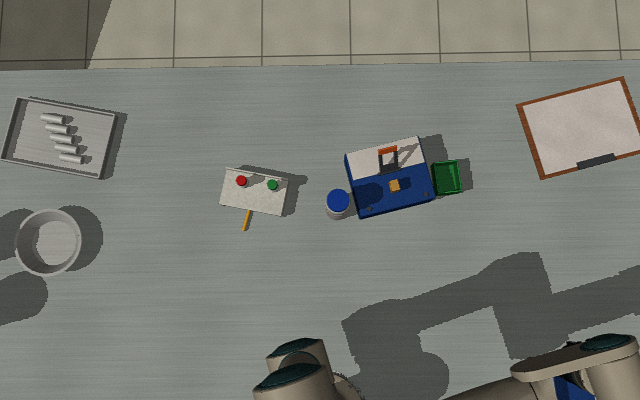

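The scene view shows the box with the bottle on its +y side and the tray on its -y side. In the top view the rack is around (255,190), the shank around (247,220), the staple around (395,186) and the hasp end bar around (387,150). I'll enlarge these areas.

```bash
python3 - <<'E'
import cv2,numpy as np
im=cv2.imread("pics/top0.png")
a=cv2.resize(im[130:230,320:480],None,fx=5,fy=5,interpolation=cv2.INTER_CUBIC)[:300*2]
b=cv2.resize(im[155:240,210:310],None,fx=6,fy=6,interpolation=cv2.INTER_CUBIC)
cv2.imwrite("pics/c1.png",a);cv2.imwrite("pics/c2.png",b)
E
```

```text
(no output)
```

View pics/c1.png

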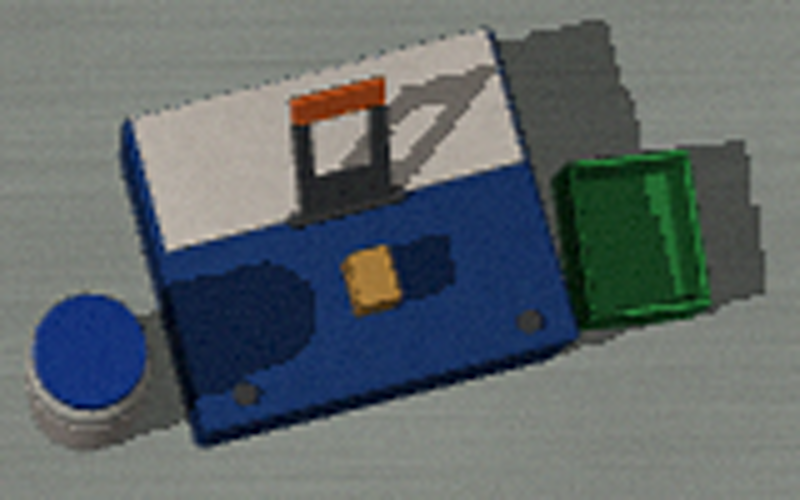

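View pics/c2.png

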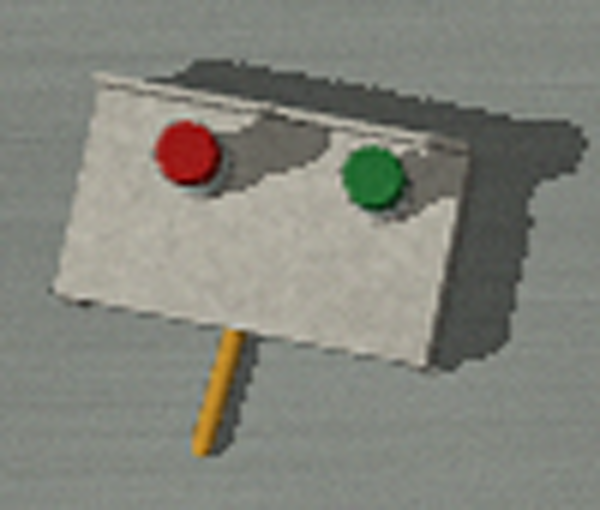

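Crop 1 shows the deck corners at (200,443) and (577,338), the lid back corners at (130,120) and (490,30), the staple top at about (372,272) and the end bar at (338,102). Crop 2 shows the shank leaving the rack at (235,332) with its tip at (203,452).

```bash
cat >h.py <<'E'
import numpy as np
def ray(c,u,v,z):
    K,T=c["mtx"],c["T"]; d=np.array([(u-K[0,2])/K[0,0],-(v-K[1,2])/K[1,1],-1.]); d=T[:3,:3]@d; p=T[:3,3]
    return p+d*(z-p[2])/d[2]
def proj(c,P):
    K,T=c["mtx"],c["T"]; q=T[:3,:3].T@(np.asarray(P)-T[:3,3]); return np.array([K[0,2]+K[0,0]*q[0]/-q[2],K[1,2]-K[1,1]*q[1]/-q[2]])
def world2tool(s,v): return s["ee_rot"].T@np.asarray(v)
E
python3 - <<'E'
from h import *
c=np.load("top0.npz")
A=lambda x,y,z:ray(c,320+x/5,130+y/5,z)
B=lambda x,y,z:ray(c,210+x/6,155+y/6,z)
fl,fr,bl,br=A(200,443,.08),A(577,338,.08),A(130,120,.084),A(490,30,.084)
for n,p in dict(fl=fl,fr=fr,bl=bl,br=br,ctr=(fl+fr+bl+br)/4,midL=A(165,250,.084),midR=A(525,163,.084),staple=A(374,276,.118),
 bar=A(338,102,.15),emerge=B(235,332,.006),tip=B(203,452,.006),rfl=B(55,293,.034),rfr=B(430,367,.034),rbl=B(97,75,.046),rbr=B(468,145,.046),va=B(372,177,.08),vb=B(187,153,.08),bottle=A(90,352,.175),
 tl=A(580,330,.045),tr=A(710,302,.045),tbl=A(560,165,.045),tbr=A(688,152,.045)).items(): print(n,p.round(4))
y=lambda a,b: np.degrees(np.arctan2(*(b-a)[[1,0]]))
print("box yaw",y(fl,bl),y(fr,br),y(fr,fl)-90,"size",np.linalg.norm(fl-fr),np.linalg.norm(fl-bl))
print("pin dir",y(B(235,332,.006),B(203,452,.006)),"rack",y(B(430,367,.034),B(55,293,.034))-90)
E
```

```text
fl [ 0.4974 -0.102   0.08  ]
fr [ 0.5488 -0.2955  0.08  ]
bl [ 0.6652 -0.0691  0.084 ]
br [ 0.71   -0.2563  0.084 ]
ctr [ 0.6053 -0.1807  0.082 ]
midL [ 0.5967 -0.0859  0.084 ]
midR [ 0.6395 -0.2717  0.084 ]
staple [ 0.5759 -0.1881  0.118 ]
bar [ 0.6573 -0.169   0.15  ]
emerge [0.5315 0.1929 0.006 ]
tip [0.4774 0.2069 0.006 ]
rfl [0.5465 0.2686 0.034 ]
rfr [0.5113 0.1022 0.034 ]
rbl [0.6422 0.2489 0.046 ]
rbr [0.6083 0.0842 0.046 ]
va [0.5887 0.1227 0.08  ]
vb [0.6003 0.2026 0.08  ]
bottle [ 0.5316 -0.0452  0.175 ]
tl [ 0.558  -0.3044  0.045 ]
tr [ 0.572 -0.373  0.045]
tbl [ 0.6465 -0.2975  0.045 ]
tbr [ 0.6525 -0.3652  0.045 ]
box yaw 11.071971516078028 13.665402799875048 14.879076504387768 size 0.20022670860472697 0.17102895972052945
pin dir 165.50191440845745 rack -11.92992217303049
```

The box is at yaw ≈13.3° with its centre near (.605,-.181), and the hinge is near (.620,-.177). The hasp angle is about 2.1. I'll travel with the fingers shut to above and behind the hasp.

servo_tool(targets=[[[0,0,0.0206,0.5,0,0,1],[0,0,0.0206,1,0,0,1],[0,0,0.0206,1,0,0,1]]])

```text
clock: 0.48
position: [0.2813, -0.4546, 0.3033]
ee_rot: [[0.972, 0.233, 0.0], [0.233, -0.972, 0.001], [0.0, -0.001, -1.0]]
contact_force: [0.3, -0.4, 0.3]
finger_gap: 0.375
grip_force: 0.0
```

servo_tool(targets=[[[0,0,0,0.47,-0.19,0,1],[0,0,0,0.94,-0.39,0,1],[0,0,0,0.94,-0.39,0,1]]])

```text
clock: 0.85
position: [0.363, -0.3949, 0.3035]
ee_rot: [[0.973, 0.233, -0.0], [0.233, -0.973, 0.001], [-0.0, -0.001, -1.0]]
contact_force: [0.2, -0.4, -0.6]
finger_gap: -0.001
grip_force: 0.0
```

servo_tool(targets=[[[0,0,0,0.47,-0.19,0,1],[0,0,0,0.94,-0.39,0,1],[0,0,0,0.94,-0.39,0,1]]])

```text
clock: 1.23
position: [0.4451, -0.3359, 0.3033]
ee_rot: [[0.973, 0.232, -0.001], [0.232, -0.973, 0.001], [-0.001, -0.001, -1.0]]
contact_force: [0.1, 0.2, -1.0]
finger_gap: 0.002
grip_force: 0.0
```

servo_tool(targets=[[[0,0,0,0.47,-0.19,0,1],[0,0,0,0.94,-0.39,0,1],[0,0,0,0.94,-0.39,0,1]]])

```text
clock: 1.6
position: [0.5274, -0.2768, 0.3032]
ee_rot: [[0.973, 0.231, -0.001], [0.231, -0.973, 0.0], [-0.001, -0.001, -1.0]]
contact_force: [-0.9, -0.5, -0.8]
finger_gap: -0.005
grip_force: 0.0
```

servo_tool(targets=[[[0,0,0,0.47,-0.19,0,1],[0,0,0,0.94,-0.39,0,1],[0,0,0,0.94,-0.39,0,1]]])

```text
clock: 1.98
position: [0.6098, -0.2177, 0.3027]
ee_rot: [[0.973, 0.231, -0.002], [0.231, -0.973, 0.0], [-0.001, -0.001, -1.0]]
contact_force: [-0.3, -0.6, -0.3]
finger_gap: 0.003
grip_force: 0.0
```

servo_tool(targets=[[[0,0,0,0.47,-0.19,0,1],[0,0,0,0.94,-0.39,0,1],[0,0,0,0.94,-0.39,0,1],[0,0,0,0.94,-0.39,0,1]]])

```text
clock: 2.48
position: [0.6907, -0.1606, 0.3039]
ee_rot: [[0.974, 0.227, -0.001], [0.227, -0.974, -0.001], [-0.001, 0.001, -1.0]]
contact_force: [-1.0, -0.6, 0.4]
finger_gap: -0.002
grip_force: 0.0
```

```bash
python3 - <<'E'
from workcell import bot
import cv2,numpy as np
s=bot.get_state();print(s["clock"],s["position"],s["ee_rot"].round(3),s["finger_gap"])
c=bot.camera("wrist"); cv2.imwrite("pics/w1.png",cv2.cvtColor(c["image"],cv2.COLOR_RGB2BGR)); np.savez("w1.npz",**{k:c[k] for k in("image","mtx","T")})
print(c["mtx"].tolist(),c["T"].round(3).tolist())
E
```

```text
2.475 [ 0.69072713 -0.16060305  0.30385768] [[ 0.974  0.227 -0.001]
 [ 0.227 -0.974 -0.001]
 [-0.001  0.001 -1.   ]] -0.001660148258314025
[[336.5529012867, 0.0, 323.86349591843134], [0.0, 336.5529012867, 196.14634124966378], [0.0, 0.0, 1.0]] [[0.227, 0.94, 0.254, 0.756], [-0.974, 0.219, 0.06, -0.146], [0.001, -0.261, 0.965, 0.375], [0.0, 0.0, 0.0, 1.0]]
```

View pics/w1.png

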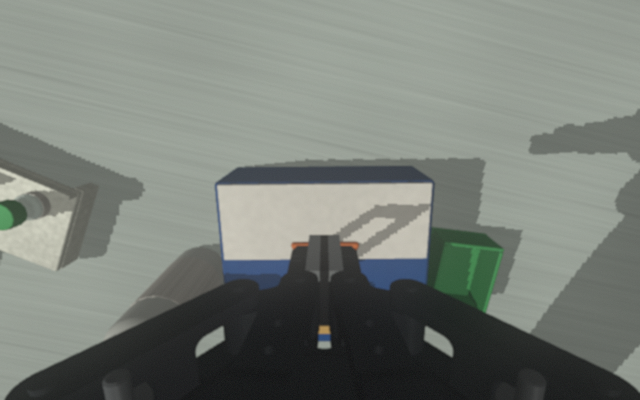

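The wrist view shows the tool square with the box. The lid edge spans columns 216 to 433 and the end bar 291 to 360, both centred at about 325, which is where the fingers are. Next I'll go down behind the bar and sweep.

servo_tool(targets=[[[0,0,0,0,0,0.5,1],[0,0,0,0,0,0.96,1],[0,0,0,0,0,0.96,1],[0,0,0,0,0,0.96,1]]])

```text
clock: 3.02
position: [0.6918, -0.1595, 0.2113]
ee_rot: [[0.974, 0.228, 0.004], [0.228, -0.974, -0.001], [0.003, 0.002, -1.0]]
contact_force: [1.2, 0.5, 0.3]
finger_gap: -0.003
grip_force: 0.0
```

servo_tool(targets=[[[0,0,0,-0.2,0,0,1],[0,0,0,-0.4,0,0,1],[0,0,0,-0.53,0,0,1],[0,0,0,-0.53,0,-0.14,1],[0,0,0,-0.53,0,-0.26,1],[0,0,0,-0.7,0,-0.25,1],[0,0,0,-0.83,0,-0.24,1],[0,0,0,-0.83,0,-0.24,1]]])

```text
clock: 4.03
position: [0.6113, -0.1776, 0.2338]
ee_rot: [[0.973, 0.229, 0.002], [0.229, -0.973, -0.001], [0.002, 0.001, -1.0]]
contact_force: [0.0, -0.7, -0.2]
finger_gap: -0.001
grip_force: 0.0
```

servo_tool(targets=[[[0,0,0,-0.18,0,0.07,1],[0,0,0,-0.35,0,0.14,1],[0,0,0,-0.56,0,0.29,1],[0,0,0,-0.68,0,0.45,1],[0,0,0,-0.68,0,0.45,1]]])

```text
clock: 4.65
position: [0.5447, -0.1929, 0.1866]
ee_rot: [[0.973, 0.229, -0.001], [0.229, -0.973, 0.001], [-0.001, -0.001, -1.0]]
contact_force: [-0.3, 0.6, 0.8]
finger_gap: -0.004
grip_force: 0.0
```

```bash
python3 - <<'E'
from workcell import bot
import cv2,numpy as np
c=bot.camera("scene")
im=cv2.cvtColor(c["image"],cv2.COLOR_RGB2BGR)[150:270,160:340]; cv2.imwrite("pics/s1.png",cv2.resize(im,None,fx=4,fy=4,interpolation=cv2.INTER_CUBIC))
print(bot.get_state()["position"])
E
```

```text
[ 0.54535615 -0.19290051  0.18751892]
```

View pics/s1.png

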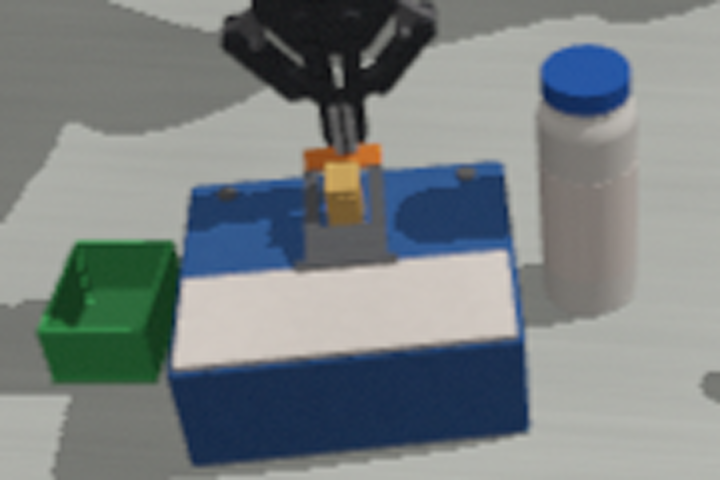

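The scene crop shows the hasp nearly down over the staple (343,195), with the bar under the fingertips at (343,157). Next is the press.

servo_tool(targets=[[[0,0,0,0,0,0.1,1],[0,0,0,0,0,0.18,1],[0,0,0,0,0,0.24,1],[0,0,0,0,0,0.27,1],[0,0,0,0,0,0.27,1],[0,0,0,0,0,0.27,1]]])

```text
clock: 5.45
position: [0.5448, -0.193, 0.1601]
ee_rot: [[0.973, 0.229, 0.0], [0.229, -0.973, -0.0], [0.0, 0.0, -1.0]]
contact_force: [-1.0, 0.7, 2.0]
finger_gap: -0.002
grip_force: 0.9
```

servo_tool(targets=[[[0,0,0,0,0,0.02,1],[0,0,0,0,0,0.02,1],[0,0,0,0,0,0.02,1]]])

```text
clock: 5.82
position: [0.5448, -0.193, 0.1598]
ee_rot: [[0.973, 0.229, 0.001], [0.229, -0.973, -0.001], [0.001, 0.001, -1.0]]
contact_force: [-5.5, 2.4, 10.8]
finger_gap: -0.001
grip_force: 5.7
```

The tip stopped hard at z≈.0875 with 11 N, so the hasp is shut. I'll lift and travel to above the pin shank.

servo_tool(targets=[[[0,0,0,0,0,-0.5,1],[0,0,0,0,0,-1,1],[0,0,0,0,0,-1,1]]])

```text
clock: 6.2
position: [0.546, -0.1935, 0.2631]
ee_rot: [[0.973, 0.229, 0.009], [0.229, -0.973, -0.004], [0.008, 0.006, -1.0]]
contact_force: [0.2, 0.1, -0.6]
finger_gap: -0.002
grip_force: 0.0
```

servo_tool(targets=[[[0,0,0,0,0,-0.4,1],[0,0,0,0,-0.5,-0.4,1],[0,0,0,0.11,-0.98,-0.4,1],[0,0,0,0.11,-0.98,-0.4,1]]])

```text
clock: 6.7
position: [0.5328, -0.0924, 0.2968]
ee_rot: [[0.972, 0.233, -0.001], [0.233, -0.972, 0.001], [-0.001, -0.001, -1.0]]
contact_force: [0.2, -0.4, -0.8]
finger_gap: 0.006
grip_force: 0.0
```

servo_tool(targets=[[[0,0,0,0.06,-0.5,0,1],[0,0,0,0.11,-0.98,0,1],[0,0,0,0.11,-0.98,0,1]]])

```text
clock: 7.08
position: [0.5209, 0.0046, 0.297]
ee_rot: [[0.973, 0.232, -0.001], [0.232, -0.973, 0.0], [-0.001, -0.0, -1.0]]
contact_force: [-0.3, -0.5, 0.1]
finger_gap: 0.003
grip_force: 0.0
```

servo_tool(targets=[[[0,0,0,0.06,-0.5,0,1],[0,0,0,0.11,-0.98,0,1],[0,0,0,0.11,-0.98,0,1]]])

```text
clock: 7.45
position: [0.5094, 0.1019, 0.297]
ee_rot: [[0.973, 0.232, -0.001], [0.232, -0.973, -0.0], [-0.001, 0.0, -1.0]]
contact_force: [-1.3, -0.1, -0.1]
finger_gap: 0.004
grip_force: 0.0
```

servo_tool(targets=[[[0,0,0,0.06,-0.5,0,1],[0,0,0,0.11,-0.98,0,1],[0,0,0,0.11,-0.98,0,1]]])

```text
clock: 7.82
position: [0.4979, 0.1993, 0.297]
ee_rot: [[0.973, 0.231, -0.001], [0.231, -0.973, -0.001], [-0.001, 0.0, -1.0]]
contact_force: [0.2, -0.0, 0.2]
finger_gap: 0.001
grip_force: 0.0
```

servo_tool(targets=[[[0,0,-0.2114,0,0,0,0],[0,0,-0.2114,0,0,0,0],[0,0,-0.2114,0,0,0,0],[0,0,-0.2114,0,0,0,0],[0,0,-0.2114,0,0,0,0],[0,0,-0.2114,0,0,0,0],[0,0,-0.2114,0,0,0,0],[0,0,-0.2114,0,0,0,0],[0,0,-0.2114,0,0,0,0]]])

```text
clock: 8.95
position: [0.4981, 0.1975, 0.2976]
ee_rot: [[0.016, 1.0, -0.0], [1.0, -0.016, -0.001], [-0.001, -0.0, -1.0]]
contact_force: [0.1, 0.6, 0.0]
finger_gap: 1.003
grip_force: 0.0
```

servo_tool(targets=[[[0,0,-0.2114,0,0,0,0],[0,0,-0.2114,0,0,0,0],[0,0,-0.2114,0,0,0,0],[0,0,-0.2114,0,0,0,0],[0,0,-0.2114,0,0,0,0],[0,0,-0.2114,0,0,0,0],[0,0,-0.2114,0,0,0,0],[0,0,-0.2114,0,0,0,0],[0,0,-0.2114,0,0,0,0]]])

```text
clock: 10.07
position: [0.4977, 0.1985, 0.2978]
ee_rot: [[-0.967, 0.255, -0.0], [0.255, 0.967, -0.0], [-0.0, -0.0, -1.0]]
contact_force: [-0.5, -0.1, -0.6]
finger_gap: 1.0
grip_force: 0.0
```

```bash
python3 - <<'E'
from workcell import bot
import cv2,numpy as np
from h import *
s=bot.get_state();print(s["clock"],s["position"],s["qpos"].round(2),s["ee_rot"].round(3).tolist())
c=bot.camera("wrist"); im=cv2.cvtColor(c["image"],cv2.COLOR_RGB2BGR); np.savez("w2.npz",**{k:c[k] for k in("image","mtx","T")})
p=np.array([proj(c,q) for q in ([.5315,.1929,.006],[.4774,.2069,.006])]);print(p)
cv2.imwrite("pics/w2.png",im)
# yellow mask: shank axis
h=cv2.cvtColor(im,cv2.COLOR_BGR2HSV); m=cv2.inRange(h,(15,120,90),(32,255,255))
n,l,st,_=cv2.connectedComponentsWithStats(m); 
for i in range(1,n):
    if st[i,4]>60: print(st[i])
# hasp state from top view
t=bot.camera("top"); cv2.imwrite("pics/t2.png",cv2.resize(cv2.cvtColor(t["image"],cv2.COLOR_RGB2BGR)[130:230,320:480],None,fx=4,fy=4,interpolation=cv2.INTER_CUBIC)); np.savez("t2.npz",**{k:t[k] for k in("image","mtx","T")})
E
```

```text
10.075 [0.49772938 0.19846728 0.29781881] [ 0.31  0.08  1.38 -0.    1.68 -1.  ] [[-0.967, 0.255, -0.0], [0.255, 0.967, -0.0], [-0.0, -0.0, -1.0]]
[[326.97610053 196.55159519]
 [326.84707853 146.30522501]]
[325 147   8  56 371]
```

View pics/w2.png

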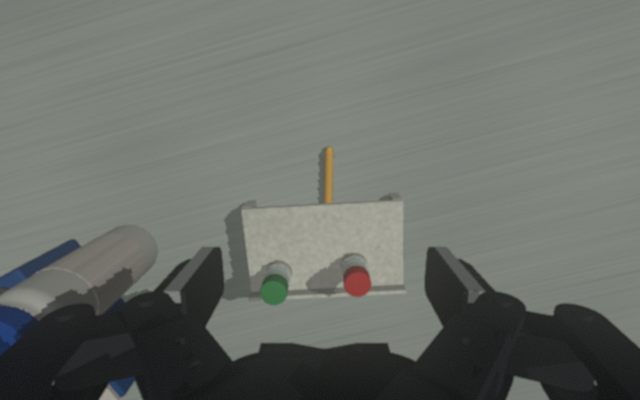

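The shank runs from (329,147) to (328,203), vertical in the wrist view, so the yaw is right. Now the fine numbers.

```bash
python3 - <<'E'
from workcell import bot
from h import *
import cv2
c=np.load("w2.npz"); s=bot.get_state()
tip,em=ray(c,329.2,147,.006),ray(c,328.3,203,.008); print(tip,em,np.degrees(np.arctan2(*(tip-em)[[1,0]])))
d=(tip-em)[:2];d/=np.linalg.norm(d);g=tip.copy();g[:2]-=.022*d;g[2]=.0755
print(g,world2tool(s,g-s["position"]))
E
```

```text
[0.47876388 0.20915506 0.006     ] [0.53856338 0.19256279 0.008     ] 164.49252859956954
[0.49996298 0.20327305 0.0755    ] [-0.00098793  0.0051534   0.22236633]
```

View pics/t2.png

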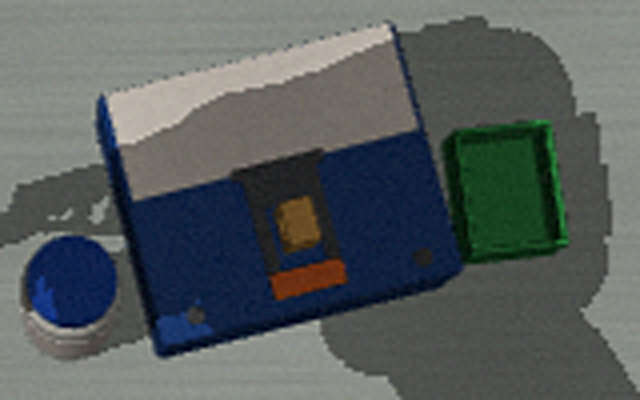

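The hasp is shut, with its bar at (310,279) and the staple standing through the slot at (299,222). Now I'll descend onto the shank and grip it.

servo_tool(targets=[[[0,0,0,0,0.05,0.5,0],[0,0,0,0,0.05,1,0],[0,0,0,0,0.05,1,0]]])

```text
clock: 10.55
position: [0.4972, 0.2029, 0.1939]
ee_rot: [[-0.968, 0.252, -0.008], [0.252, 0.968, -0.003], [0.007, -0.005, -1.0]]
contact_force: [-0.9, -0.1, 0.0]
finger_gap: 1.001
grip_force: 0.0
```

servo_tool(targets=[[[0,0,0,0,0,0.5,0],[0,0,0,0,0,1,0],[0,0,0,0,0,1,0],[0,0,0,0,0,1,0]]])

```text
clock: 11.05
position: [0.5006, 0.2041, 0.1015]
ee_rot: [[-0.968, 0.251, 0.005], [0.251, 0.968, 0.001], [-0.004, 0.003, -1.0]]
contact_force: [-0.4, 0.1, 0.9]
finger_gap: 1.001
grip_force: 0.0
```

servo_tool(targets=[[[0,0,0,0,0,0.15,0],[0,0,0,0,0,0.22,0],[0,0,0,0,0,0.22,0.5],[0,0,0,0,0,0.22,1],[0,0,0,0,0,0.22,1],[0,0,0,0,0,0.22,1],[0,0,0,0,0,0.22,1],[0,0,0,0,0,0.22,1]]], force=40)

```text
clock: 12.05
position: [0.499, 0.2036, 0.0761]
ee_rot: [[-0.968, 0.251, 0.0], [0.251, 0.968, 0.0], [-0.0, 0.0, -1.0]]
contact_force: [-0.1, -0.2, 1.3]
finger_gap: 0.091
grip_force: 39.2
```

servo_tool(targets=[[[0,0,0,0,0,-0.03,1],[0,0,0,0.25,0,-0.03,1],[0,0,0,0.5,0,-0.03,1],[0,0,0,0.75,0,-0.03,1],[0,0,0,0.95,0,-0.03,1],[0,0,0,0.95,0,-0.03,1],[0,0,0,0.95,0,0,1],[0,0,0,0.95,0,0,1]]])

```text
clock: 13.05
position: [0.4078, 0.2273, 0.0761]
ee_rot: [[-0.968, 0.252, 0.001], [0.252, 0.968, 0.0], [-0.001, 0.001, -1.0]]
contact_force: [0.5, 1.1, 2.7]
finger_gap: 0.095
grip_force: 39.4
```

servo_tool(targets=[[[0,0,0,0,0,0,0.85],[0,0,0,0,0,0,0.7],[0,0,0,0,0,0,0],[0,0,0,0,0,0,0],[0,0,0,0,0,0,0],[0,0,0,0,0,-0.5,0],[0,0,0,0,0,-1,0],[0,0,0,0,0,-1,0]]])

```text
clock: 14.05
position: [0.4087, 0.2282, 0.1804]
ee_rot: [[-0.968, 0.251, 0.008], [0.251, 0.968, 0.004], [-0.007, 0.005, -1.0]]
contact_force: [-0.0, -0.5, -0.5]
finger_gap: 0.997
grip_force: 0.0
```

```bash
python3 - <<'E'
from workcell import bot
import cv2,numpy as np
from h import *
s=bot.get_state();print(s["clock"],s["position"])
c=bot.camera("top"); np.savez("t3.npz",**{k:c[k] for k in("image","mtx","T")})
im=cv2.cvtColor(c["image"],cv2.COLOR_RGB2BGR)
cv2.imwrite("pics/t3.png",cv2.resize(im[160:300,190:330],None,fx=4,fy=4,interpolation=cv2.INTER_CUBIC))
w=bot.camera("wrist"); np.savez("w3.npz",**{k:w[k] for k in("image","mtx","T")}); b=cv2.cvtColor(w["image"],cv2.COLOR_RGB2BGR)
cv2.imwrite("pics/w3.png",b)
h=cv2.cvtColor(b,cv2.COLOR_BGR2HSV)
for nm,m in (("yel",cv2.inRange(h,(15,120,90),(32,255,255))),("red",cv2.inRange(h,(0,130,70),(8,255,255))|cv2.inRange(h,(172,130,70),(180,255,255)))):
    n,l,st,ce=cv2.connectedComponentsWithStats(m)
    for i in range(1,n):
        if st[i,4]>60: print(nm,st[i],ce[i], cv2.minAreaRect(np.argwhere(l==i)[:,::-1].astype(np.float32)))
E
```

```text
14.05 [0.40865402 0.22817723 0.18036472]
yel [317 166  12  91 961] [322.88761707 211.34443288] ((322.5, 211.0), (90.0, 11.0), 90.0)
red [ 309  255   27   47 1181] [321.95681626 278.64944962] ((322.0, 278.0), (46.0, 26.0), 90.0)
```

View pics/w3.png

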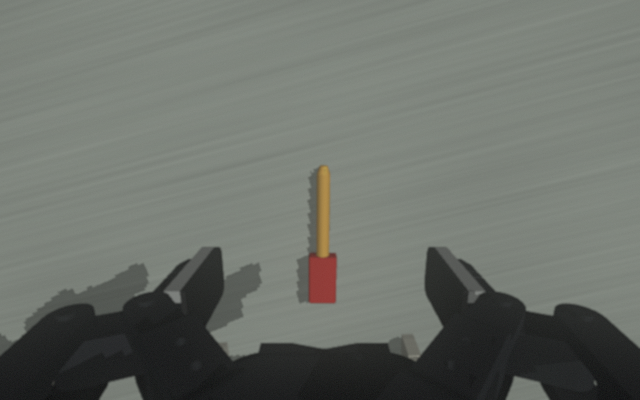

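The pin lies flat and free of the rack: handle (309–336, 254–302), shank tip (323,166).

```bash
python3 - <<'E'
from workcell import bot
from h import *
c=np.load("w3.npz"); s=bot.get_state()
tip,sh,re=ray(c,323.3,165.5,.006),ray(c,322.5,253.5,.012),ray(c,322.2,302.5,.012)
d=tip-re;print(tip,sh,re,np.linalg.norm((tip-sh)[:2]),np.linalg.norm((sh-re)[:2]),np.degrees(np.arctan2(d[1],d[0])))
u=d[:2]/np.linalg.norm(d[:2]); hc=tip[:2]-.09*u; g=np.r_[hc-.007*u,.0755]
t=np.load("t3.npz"); print("top check px of tip/handle",proj(t,tip),proj(t,np.r_[hc,.012]))
print(hc,g,world2tool(s,g-s["position"]), np.degrees(np.arctan2(s["ee_rot"][1,0],s["ee_rot"][0,0])))
im=t["image"].astype(int); m=(im[...,0]>110)&(im[...,1]<70)&(im[...,2]<70); ys,xs=np.where(m[200:300,190:330]); print("top red",xs.mean()+190,ys.mean()+200,len(xs))
E
```

```text
[0.38685069 0.23293803 0.006     ] [0.45144818 0.2155375  0.012     ] [0.49247848 0.20461537 0.012     ] 0.06690003321166543 0.04245913016838659 164.9899943639025
top check px of tip/handle [233.81182612 264.28729132] [242.44104117 231.51113358]
[0.47377995 0.20962913] [0.48054111 0.20781622 0.0755    ] [-0.07612702 -0.00047852  0.10040433] 165.46701563382524
top red 241.94495412844037 232.05504587155963 109
```

servo_tool(targets=[[[0,0,0,-0.4,0,0,0],[0,0,0,-0.76,0,0.1,0],[0,0,0,-0.76,0,0.5,0],[0,0,0,-0.76,0,0.8,0],[0,0,0,-0.76,0,0.99,0],[0,0,0,-0.76,0,0.99,0],[0,0,0,-0.76,0,0.99,0]]])

```text
clock: 15.02
position: [0.4805, 0.2083, 0.0769]
ee_rot: [[-0.968, 0.251, -0.0], [0.251, 0.968, -0.0], [0.0, -0.0, -1.0]]
contact_force: [0.0, -0.1, 0.6]
finger_gap: 1.003
grip_force: 0.0
```

servo_tool(targets=[[[0,0,0,0,0,0,0.5],[0,0,0,0,0,0,1],[0,0,0,0,0,0,1],[0,0,0,0,0,0,1],[0,0,0,0,0,0,1],[0,0,0,0,0,0,1]]], force=60)

```text
clock: 15.78
position: [0.4807, 0.2083, 0.0772]
ee_rot: [[-0.968, 0.251, 0.0], [0.251, 0.968, 0.0], [-0.0, 0.0, -1.0]]
contact_force: [-0.3, -0.7, 3.3]
finger_gap: 0.231
grip_force: 62.0
```

servo_tool(targets=[[[0,0,0,0,0,-0.15,1],[0,0,0,0,0,-0.5,1],[0,0,0,0,0,-1,1],[0,0,0,0,0,-1,1]]])

```text
clock: 16.27
position: [0.4823, 0.209, 0.1824]
ee_rot: [[-0.968, 0.251, 0.009], [0.251, 0.968, 0.003], [-0.008, 0.005, -1.0]]
contact_force: [-0.9, 0.3, -1.4]
finger_gap: 0.235
grip_force: 61.6
```

servo_tool(targets=[[[0,0,0.03,0,0,-0.3,1],[0,0,0.0575,0,0,-0.6,1],[0,0,0.0865,0,0,-1,1],[0,0,0.115,0,0,-1,1],[0,0,0.144,0,0,-1,1],[0,0,0.1728,0,0,-1,1],[0,0,0.1728,0,0,-1,1],[0,0,0.1728,0,0,-1,1]]])

```text
clock: 17.27
position: [0.4804, 0.2083, 0.2766]
ee_rot: [[-0.233, 0.973, -0.001], [0.973, 0.233, -0.0], [-0.0, -0.001, -1.0]]
contact_force: [-0.5, -0.2, -0.4]
finger_gap: 0.228
grip_force: 61.6
```

servo_tool(targets=[[[0,0,0,-0.3,0,-0.25,1],[0,0,0,-0.6,0,-0.25,1],[0,0,0,-0.9,0,-0.25,1],[0,0,0,-0.9,0,-0.25,1]]])

```text
clock: 17.77
position: [0.5014, 0.1193, 0.3018]
ee_rot: [[-0.229, 0.973, -0.0], [0.973, 0.229, -0.0], [-0.0, -0.0, -1.0]]
contact_force: [0.3, 0.6, -0.4]
finger_gap: 0.235
grip_force: 61.6
```

servo_tool(targets=[[[0,0,0,-0.45,0,0,1],[0,0,0,-0.9,0,0,1],[0,0,0,-0.9,0,0,1]]])

```text
clock: 18.15
position: [0.522, 0.0316, 0.3016]
ee_rot: [[-0.228, 0.974, -0.0], [0.974, 0.228, -0.0], [-0.0, -0.001, -1.0]]
contact_force: [-0.1, 0.4, -0.9]
finger_gap: 0.232
grip_force: 61.6
```

servo_tool(targets=[[[0,0,0,-0.45,0,0,1],[0,0,0,-0.9,0,0,1],[0,0,0,-0.9,0,0,1]]])

```text
clock: 18.52
position: [0.5427, -0.0553, 0.3015]
ee_rot: [[-0.228, 0.974, -0.001], [0.974, 0.228, 0.0], [0.0, -0.001, -1.0]]
contact_force: [-1.0, 0.7, -0.8]
finger_gap: 0.226
grip_force: 61.6
```

servo_tool(targets=[[[0,0,0,-0.45,0,0,1],[0,0,0,-0.9,0,0,1],[0,0,0,-0.9,0,0,1]]])

```text
clock: 18.9
position: [0.5634, -0.1425, 0.3013]
ee_rot: [[-0.229, 0.974, -0.001], [0.974, 0.229, 0.0], [0.001, -0.001, -1.0]]
contact_force: [-0.3, 1.0, -0.7]
finger_gap: 0.231
grip_force: 61.6
```

servo_tool(targets=[[[0,0,0,-0.45,0,0,1],[0,0,0,-0.9,0,0,1],[0,0,0,-0.9,0,0,1]]])

```text
clock: 19.27
position: [0.5841, -0.2298, 0.3011]
ee_rot: [[-0.229, 0.973, -0.001], [0.973, 0.229, 0.001], [0.001, -0.001, -1.0]]
contact_force: [-0.3, 0.8, -1.2]
finger_gap: 0.229
grip_force: 61.6
```

servo_tool(targets=[[[0,0,0,-0.45,0,0,1],[0,0,0,-0.9,0,0,1],[0,0,0,-0.9,0,0,1],[0,0,0,-0.9,0,0,1],[0,0,0,-0.9,0,0,1]]])

```text
clock: 19.9
position: [0.6048, -0.3152, 0.3027]
ee_rot: [[-0.232, 0.973, 0.001], [0.973, 0.232, -0.0], [-0.0, 0.001, -1.0]]
contact_force: [-0.3, 0.3, -0.5]
finger_gap: 0.233
grip_force: 61.6
```

servo_tool(targets=[[[0,0,0,0,0,0.5,1],[0,0,0,0,0,1,1],[0,0,0,0,0,1,1]]])

```text
clock: 20.27
position: [0.603, -0.3153, 0.1972]
ee_rot: [[-0.23, 0.973, -0.008], [0.973, 0.231, 0.005], [0.007, -0.007, -1.0]]
contact_force: [-0.2, 0.4, -0.3]
finger_gap: 0.232
grip_force: 61.6
```

servo_tool(targets=[[[0,0,0,0,0,0.15,1],[0,0,0,0,0,0.28,1],[0,0,0,0,0,0.28,1],[0,0,0,0,0,0.28,1]]])

```text
clock: 20.78
position: [0.6046, -0.3175, 0.1748]
ee_rot: [[-0.229, 0.973, 0.001], [0.973, 0.229, -0.001], [-0.001, 0.001, -1.0]]
contact_force: [-0.1, -0.0, -0.6]
finger_gap: 0.229
grip_force: 61.6
```

```bash
python3 - <<'E'
from workcell import bot
import cv2,numpy as np
from h import *
s=bot.get_state();print(s["clock"],s["position"])
w=bot.camera("wrist"); np.savez("w4.npz",**{k:w[k] for k in("image","mtx","T")}); b=cv2.cvtColor(w["image"],cv2.COLOR_RGB2BGR)
t=bot.camera("scene"); np.savez("s4.npz",**{k:t[k] for k in("image","mtx","T")}); a=cv2.cvtColor(t["image"],cv2.COLOR_RGB2BGR)
B=cv2.resize(b[100:300,200:440],None,fx=3.0,fy=3.0,interpolation=cv2.INTER_CUBIC)
cv2.imwrite("pics/w4.png",B)
cv2.imwrite("pics/s4.png",cv2.resize(a[170:240,190:300],None,fx=7,fy=7,interpolation=cv2.INTER_CUBIC))
E
```

```text
20.775 [ 0.60456936 -0.31749172  0.17478831]
```

View pics/w4.png

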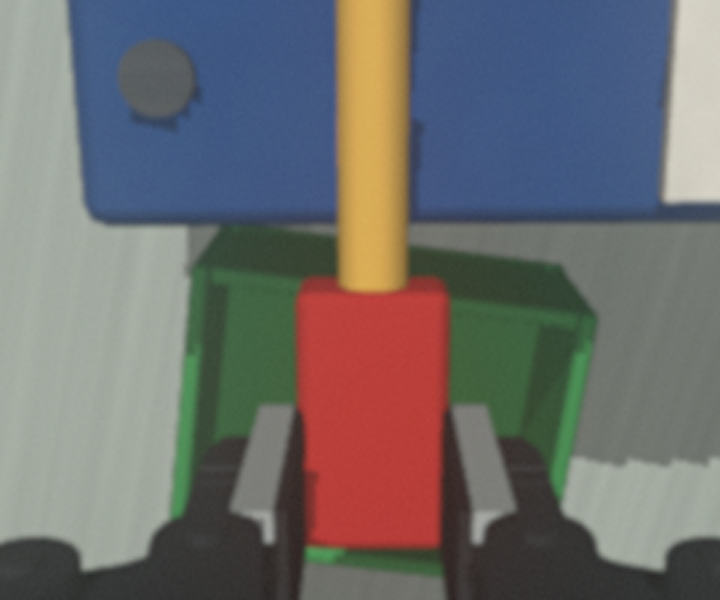

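The wrist crop shows the pin straight in the grip, with the shank at crop column 374 throughout, and the box edge square to it. I've viewed all ten pictures, so from here I'll find the staple by colour code.

```bash
python3 - <<'E'
from h import *
import cv2
w=np.load("w4.npz"); h=cv2.cvtColor(w["image"],cv2.COLOR_RGB2HSV)
m=(h[...,0]>12)&(h[...,0]<32)&(h[...,1]>90)&(h[...,2]>60)
for r in range(0,200,5):
    xs=np.where(m[r,250:420])[0]+250
    if len(xs): print(r,xs.min(),xs.max(),len(xs),np.median(h[r,xs,:],axis=0))
print(proj(w,[.576,-.188,.118]),[proj(w,np.array([.576,-.188,.118])+np.r_[a*np.array([.973,.23])+b*np.array([-.23,.973]),0]).round(1) for a,b in((-.014,-.01),(.014,-.01),(-.014,.01),(.014,.01))])
s=[.6046,-.3175]; print("tip pred",proj(w,[s[0]-.229*.097,s[1]+.973*.097,.1035]))
E
```

```text
15 319 328 10 [ 19.  120.5 165. ]
20 315 332 18 [ 20.  149.5 211.5]
25 314 333 20 [ 20.  150.5 214.5]
30 312 335 24 [ 20.  150.  211.5]
35 311 336 26 [ 19.5 150.5 200. ]
40 312 336 25 [ 19. 151. 201.]
45 312 336 25 [ 19. 150. 200.]
50 312 336 25 [ 19. 150. 200.]
55 312 336 25 [ 19. 149. 201.]
60 312 336 25 [ 19. 150. 200.]
65 312 335 24 [ 19.  149.5 203.5]
70 312 335 24 [ 19. 149. 203.]
75 312 335 24 [ 19.5 149.  202.5]
80 312 335 24 [ 19.  148.5 203.5]
85 312 335 24 [ 19.  148.  203.5]
90 312 335 24 [ 19. 149. 203.]
95 312 335 24 [ 19.  149.  203.5]
100 313 335 23 [ 19. 148. 205.]
105 313 335 23 [ 19. 149. 206.]
110 313 335 23 [ 19. 149. 206.]
115 313 335 23 [ 19. 149. 206.]
120 313 335 23 [ 19. 149. 205.]
125 313 335 23 [ 19. 149. 206.]
130 313 335 23 [ 19. 149. 206.]
135 313 335 23 [ 20. 149. 206.]
140 313 335 23 [ 19. 149. 206.]
145 313 335 23 [ 19. 150. 206.]
150 313 335 23 [ 20. 150. 205.]
155 313 335 23 [ 19. 150. 206.]
160 313 335 23 [ 20. 150. 205.]
165 313 335 23 [ 19. 151. 205.]
170 313 335 23 [ 20. 151. 206.]
175 313 335 23 [ 20. 152. 205.]
180 312 335 24 [ 19.5 152.  202. ]
185 312 335 24 [ 20.  153.  202.5]
190 312 335 24 [ 20.  152.5 203. ]
195 314 334 21 [ 19. 155. 205.]
[ 325.82044493 -118.34453426] [array([282.2, -80.7]), array([369.4, -80.7]), array([ 280. , -157.9]), array([ 371.6, -157.9])]
tip pred [320.62142561  18.5872037 ]
```

servo_tool(targets=[[[0,0,0,-0.3,0,0,1],[0,0,0,-0.6,0,0,1],[0,0,0,-0.6,0,0,1],[0,0,0,-0.6,0,0,1],[0,0,0,-0.6,0,0,1]]])

```text
clock: 21.5
position: [0.6183, -0.3748, 0.1743]
ee_rot: [[-0.23, 0.973, 0.0], [0.973, 0.23, -0.0], [-0.0, 0.0, -1.0]]
contact_force: [-0.4, 0.4, -0.4]
finger_gap: 0.231
grip_force: 61.6
```

```bash
python3 - <<'E'
from workcell import bot
from h import *
import cv2
s=bot.get_state();p=s["position"];R=s["ee_rot"];print(p,np.degrees(np.arctan2(R[1,0],R[0,0])))
w=bot.camera("wrist"); h=cv2.cvtColor(w["image"],cv2.COLOR_RGB2HSV); cv2.imwrite("pics/w5.png",w["image"][...,::-1])
m=((h[...,0]>12)&(h[...,0]<32)&(h[...,1]>90)&(h[...,2]>60))
for r in list(range(0,100,3))+[120,150,180]:
    xs=np.where(m[r,230:440])[0]+230
    if len(xs): print(r,xs.min(),xs.max(),len(xs),np.median(h[r,xs,:],axis=0))
E=np.array([.576,-.188,.118])
print([proj(w,E+np.r_[a*np.array([.973,.23])+b*np.array([-.23,.973]),c]).round(1) for a,b,c in((-.014,-.01,0),(.014,-.01,0),(-.014,.01,0),(.014,.01,0),(-.014,-.01,-.038),(.014,-.01,-.038))])
print("tip pred",proj(w,np.r_[(p+R[:,0]*.097)[:2],p[2]-.0712]))
E
```

```text
[ 0.61830278 -0.37483683  0.1742599 ] 103.31055836485282
15 325 325 1 [ 20.  92. 164.]
18 317 331 15 [ 20. 149. 210.]
21 316 332 17 [ 20. 148. 210.]
24 315 333 19 [ 20. 148. 209.]
27 314 334 21 [ 20. 148. 207.]
30 313 334 22 [ 20.  148.5 209. ]
33 312 335 24 [ 19.  149.5 197.5]
36 312 335 24 [ 19.  149.5 197. ]
39 312 335 24 [ 19.  150.  197.5]
42 312 336 25 [ 20. 150. 196.]
45 312 336 25 [ 20. 151. 195.]
48 311 336 26 [ 20.  150.5 194.5]
51 311 336 26 [ 20. 150. 195.]
54 311 336 26 [ 20.  151.5 195. ]
57 311 336 26 [ 20. 152. 195.]
60 311 336 26 [ 20.  152.  194.5]
63 311 336 26 [ 20.  152.  195.5]
66 311 336 26 [ 20.  152.  194.5]
69 312 336 25 [ 20. 153. 197.]
72 312 336 25 [ 20. 153. 196.]
75 312 336 25 [ 20. 153. 196.]
78 312 336 25 [ 20. 153. 196.]
81 312 336 25 [ 20. 153. 195.]
84 312 336 25 [ 20. 154. 195.]
87 312 335 24 [ 20.  154.  197.5]
90 312 335 24 [ 20. 154. 198.]
93 312 335 24 [ 20.  154.  197.5]
96 312 336 25 [ 20. 154. 195.]
99 312 336 25 [ 20. 154. 195.]
120 312 335 24 [ 20. 155. 198.]
150 312 335 24 [ 20.  156.  197.5]
180 313 335 23 [ 20. 156. 201.]
[array([ 275.2, -335. ]), array([ 377.3, -334.9]), array([ 272.3, -441.4]), array([ 380.5, -441.3]), array([ 289. , -209.8]), array([ 362. , -209.8])]
tip pred [320.6957561   18.55218493]
```

servo_tool(targets=[[[0,0,0,0.3,0,0,1],[0,0,0,0.6,0,0,1],[0,0,0,0.6,0,0,1],[0,0,0,0.6,0,0,1],[0,0,0,0.6,0,0,1]]])

```text
clock: 22.18
position: [0.6044, -0.3181, 0.174]
ee_rot: [[-0.229, 0.974, 0.0], [0.974, 0.229, -0.0], [-0.0, 0.0, -1.0]]
contact_force: [-0.1, 0.3, 0.1]
finger_gap: 0.233
grip_force: 61.6
```

```bash
python3 - <<'E'
from workcell import bot
from h import *
import cv2
s=bot.get_state();p=s["position"];R=s["ee_rot"];print(p)
E=np.array([.576,-.188,0]);bx=np.array([.973,.23,0]);by=np.array([-.23,.973,0])
for n in("top","scene"):
    w=bot.camera(n); h=cv2.cvtColor(w["image"],cv2.COLOR_RGB2HSV)
    m=((h[...,0]>10)&(h[...,0]<32)&(h[...,1]>90)&(h[...,2]>40)).astype(np.uint8)
    u,v=proj(w,E+[0,0,.11]).astype(int); print(n,"staple pred top/base",proj(w,E+[0,0,.118]).round(1),proj(w,E+[0,0,.088]).round(1))
    print("shank pred tip, -30, -50",[proj(w,p+R[:,0]*a-[0,0,.0712]).round(1) for a in(.097,.067,.047)])
    for r in range(v-16,v+16):
        print(r,"".join("%2d"%min(99,h[r,c,2]*100//256) if m[r,c] else " ." for c in range(u-25,u+26)))
E
```

```text
[ 0.60435142 -0.31807024  0.17395066]
top staple pred top/base [394.7 185.2] [393.3 187.2]
shank pred tip, -30, -50 [array([408.1, 183.6]), array([419.6, 180.7]), array([427.3, 178.8])]
169  . . . . . . . . . . . . . . . . . . . . . . . . . . . . . . . . . . . . . . . . . . . . . . . . . . .
170  . . . . . . . . . . . . . . . . . . . . . . . . . . . . . . . . . . . . . . . . . . . . . . . . . . .
171  . . . . . . . . . . . . . . . . . . . . . . . . . . . . . . . . . . . . . . . . . . . . . . . . . . .
172  . . . . . . . . . . . . . . . . . . . . . . . . . . . . . . . . . . . . . . . . . . . . . . . . . . .
173  . . . . . . . . . . . . . . . . . . . . . . . . . . . . . . . . . . . . . . . . . . . . . . . . . . .
174  . . . . . . . . . . . . . . . . . . . . . . . . . . . . . . . . . . . . . . . . . . . . . . . . . . .
175  . . . . . . . . . . . . . . . . . . . . . . . . . . . . . . . . . . . . . . . . . . . . . . . . . . .
176  . . . . . . . . . . . . . . . . . . . . . . . . . . . . . . . . . . . . . . . . . . . . . . . . . . .
177  . . . . . . . . . . . . . . . . . . . . . . . . . . . . . . . . . . . . . . . . . . . . . . . . . . .
178  . . . . . . . . . . . . . . . . . . . . . . . . . . . . . . . . . . . . . . . . . . . . . . . . . . .<stdin>:12: RuntimeWarning: overflow encountered in scalar multiply
Traceback (most recent call last):
OverflowError: Python integer 256 out of bounds for uint8
```

```bash
python3 - <<'E'
from workcell import bot
from h import *
import cv2
s=bot.get_state();p=s["position"];R=s["ee_rot"]
E=np.array([.576,-.188,0])
for n in("top","scene"):
    w=bot.camera(n); h=cv2.cvtColor(w["image"],cv2.COLOR_RGB2HSV)
    m=((h[...,0]>10)&(h[...,0]<32)&(h[...,1]>90)&(h[...,2]>40))
    u,v=proj(w,E+[0,0,.105]).astype(int); print(n,"staple pred top/base",proj(w,E+[0,0,.118]).round(1),proj(w,E+[0,0,.088]).round(1))
    print("tip,-30,-50",[proj(w,p+R[:,0]*a-[0,0,.0712]).round(1) for a in(.097,.067,.047)])
    a,b=(u-12,u+33) if n=="top" else (u-40,u+14)
    print("cols",a)
    for r in range(v-15,v+12):
        print(r,"".join("%2d"%(int(h[r,c,2])*99//255) if m[r,c] else " ." for c in range(a,b)))
E
```

```text
top staple pred top/base [394.7 185.2] [393.3 187.2]
tip,-30,-50 [array([408.1, 183.6]), array([419.6, 180.8]), array([427.3, 178.9])]
cols 382
171  . . . . . . . . . . . . . . . . . . . . . . . . . . . . . . . . . . . . . . . . . . . . .
172  . . . . . . . . . . . . . . . . . . . . . . . . . . . . . . . . . . . . . . . . . . . . .
173  . . . . . . . . . . . . . . . . . . . . . . . . . . . . . . . . . . . . . . . . . . . . .
174  . . . . . . . . . . . . . . . . . . . . . . . . . . . . . . . . . . . . . . . . . . . . .
175  . . . . . . . . . . . . . . . . . . . . . . . . . . . . . . . . . . . . . . . . . . . . .
176  . . . . . . . . . . . . . . . . . . . . . . . . . . . . . . . . . . . . . . . . . . . . .
177  . . . . . . . . . . . . . . . . . . . . . . . . . . . . . . . . . . . . . . . . . . . . .
178  . . . . . . . . . . . . . . . . . . . . . . . . . . . . . . . . . . . . . . . . . . . . .
179  . . . . . . . . . . . .26436535 . . . . . . . . . . . . . . . . . . . . .34556545 . . . .
180  . . . . . . . . .44616967666739 . . . . . . . . . . . . . . . . .3857647174787136 . . . .
181  .
[... 4105 characters left out ...]
444842 . . . . . . . .
203  . . . . . . . . . . . . . . . . . . . . . . . . . . . . . . . . . . . . .404445444444444540 . . . . . . . .
204  . . . . . . . . . . . . . . . . . . . . . . . . . . . . . . . . . . . . . .4344444443444440 . . . . . . . .
205  . . . . . . . . . . . . . . . . . . . . . . . . . . . . . . . . . . . . . .4344454545434436 . . . . . . . .
206  . . . . . . . . . . . . . . . . . . . . . . . . . . . . . . . . . . . . . .4444454545434437 . . . . . . . .
207  . . . . . . . . . . . . . . . . . . . . . . . . . . . . . . . . . . . . . .43434343434242 . . . . . . . . .
208  . . . . . . . . . . . . . . . . . . . . . . . . . . . . . . . . . . . . . . . . . . . . . . . . . . . . . .
```

Top and scene pixels confirm the geometry. The pin tip matches its prediction, and the axis needs about +2.6 mm across and 1 mm up. I'll align, then start the insertion.

servo_tool(targets=[[[0,0,0,0,0.026,-0.01,1],[0,0,0,0,0.026,-0.01,1],[0,0,0,0.1,0.026,-0.01,1],[0,0,0,0.2,0.026,-0.01,1],[0,0,0,0.28,0.026,-0.01,1],[0,0,0,0.34,0.026,-0.01,1],[0,0,0,0.4,0.026,-0.01,1],[0,0,0,0.4,0.026,-0.01,1]]])

```text
clock: 23.32
position: [0.5977, -0.2774, 0.175]
ee_rot: [[-0.23, 0.973, 0.0], [0.973, 0.23, -0.0], [-0.0, 0.0, -1.0]]
contact_force: [0.0, 0.6, 0.1]
finger_gap: 0.23
grip_force: 61.6
```

servo_tool(targets=[[[0,0,0,0.08,0,0,1],[0,0,0,0.16,0,0,1],[0,0,0,0.24,0,0,1],[0,0,0,0.3,0,0,1],[0,0,0,0.3,0,0,1]]])

```text
clock: 23.95
position: [0.5908, -0.2481, 0.175]
ee_rot: [[-0.23, 0.973, 0.0], [0.973, 0.23, -0.0], [-0.0, 0.0, -1.0]]
contact_force: [-0.1, -0.2, -1.7]
finger_gap: 0.23
grip_force: 61.6
```

servo_tool(targets=[[[0,0,0,0.08,0,0,1],[0,0,0,0.15,0,0,1],[0,0,0,0.2,0,0,1],[0,0,0,0.2,0,0,1]]])

```text
clock: 24.45
position: [0.5862, -0.2287, 0.175]
ee_rot: [[-0.23, 0.973, 0.0], [0.973, 0.23, -0.0], [-0.0, 0.0, -1.0]]
contact_force: [-0.2, 0.6, -1.0]
finger_gap: 0.231
grip_force: 61.6
```

servo_tool(targets=[[[0,0,0,0.02,0,0,1],[0,0,0,0.04,0,0,1],[0,0,0,0.04,0,0,1]]])

```text
clock: 24.82
position: [0.5854, -0.2261, 0.1751]
ee_rot: [[-0.229, 0.974, 0.001], [0.974, 0.229, -0.002], [-0.002, 0.001, -1.0]]
contact_force: [2.5, -5.4, -2.1]
finger_gap: 0.233
grip_force: 61.5
```

The handle has met the staple: the axial force rose to about 6 N at the expected distance. I'll ease off the push and lower the shank to rest in the eye.

servo_tool(targets=[[[0,0,0,-0.01,0,0.01,1],[0,0,0,-0.01,0,0.02,1],[0,0,0,-0.01,0,0.02,1]]])

```text
clock: 25.2
position: [0.5856, -0.2263, 0.1729]
ee_rot: [[-0.229, 0.973, 0.0], [0.973, 0.229, -0.0], [-0.0, 0.0, -1.0]]
contact_force: [0.0, -2.0, -0.0]
finger_gap: 0.231
grip_force: 61.6
```

servo_tool(targets=[[[0,0,0,0,0,0.01,1],[0,0,0,0,0,0.02,1],[0,0,0,0,0,0.02,1]]])

```text
clock: 25.58
position: [0.5856, -0.2264, 0.1719]
ee_rot: [[-0.229, 0.973, 0.001], [0.973, 0.229, -0.001], [-0.001, 0.001, -1.0]]
contact_force: [-1.0, -2.3, 6.1]
finger_gap: 0.232
grip_force: 62.3
```

servo_tool(targets=[[[0,0,0,0,0,-0.01,1],[0,0,0,0,0,-0.01,0.75],[0,0,0,0,0,-0.01,0.65],[0,0,0,0,0,-0.01,0.5],[0,0,0,0,0,-0.01,0.4],[0,0,0,0,0,-0.01,0.4],[0,0,0,0,0,-0.01,0.4]]])

```text
clock: 26.45
position: [0.5856, -0.2261, 0.1719]
ee_rot: [[-0.229, 0.973, -0.0], [0.973, 0.229, 0.0], [0.0, -0.0, -1.0]]
contact_force: [0.5, 0.1, 1.2]
finger_gap: 0.602
grip_force: 0.0
```

servo_tool(targets=[[[0,0,0,0,0,-0.2,0.4],[0,0,0,0,0,-0.5,0.4],[0,0,0,0,0,-1,0.4],[0,0,0,0,0,-1,0.4]]])

```text
clock: 26.95
position: [0.5867, -0.2267, 0.2795]
ee_rot: [[-0.229, 0.973, 0.011], [0.973, 0.229, -0.005], [-0.007, 0.009, -1.0]]
contact_force: [0.6, -0.6, -0.1]
finger_gap: 0.599
grip_force: 0.0
```

servo_tool(targets=[[[0,0,0,-0.4,0,-0.3,0.4],[0,0,0,-0.8,0,-0.5,0.4],[0,0,0,-0.8,0,-0.5,0.4],[0,0,0,-0.8,0,-0.5,0.4],[0,0,0,-0.8,0,-0.5,0.4]]])

```text
clock: 27.58
position: [0.6038, -0.303, 0.3214]
ee_rot: [[-0.23, 0.973, -0.001], [0.973, 0.23, 0.001], [0.001, -0.001, -1.0]]
contact_force: [0.2, 0.7, 0.5]
finger_gap: 0.595
grip_force: 0.0
```

```bash
python3 - <<'E'
from workcell import bot
from h import *
import cv2
s=bot.get_state();print(s["clock"],s["position"])
E=np.array([.577,-.1878,.104]);by=np.array([-.23,.973,0])
for n in("wrist","top","scene"):
    w=bot.camera(n); im=w["image"]; cv2.imwrite(f"pics/f_{n}.png",im[...,::-1]); h=cv2.cvtColor(im,cv2.COLOR_RGB2HSV)
    u0,v0=proj(w,E).astype(int); k={"wrist":130,"top":35,"scene":35}[n]
    red=((h[...,0]<8)|(h[...,0]>172))&(h[...,1]>130)&(h[...,2]>60); yel=(h[...,0]>12)&(h[...,0]<32)&(h[...,1]>90)&(h[...,2]>60)
    print(n,{q:proj(w,E+a*by+np.array([0,0,dz])).round(1).tolist() for q,a,dz in(("eye",0,0),("handle c top",-.03,.003),("shoulder",-.01,.003),("rear",-.05,.003),("tip",.06,-.003))})
    for nm,m in(("red",red),("yel",yel)):
        N,l,st,ce=cv2.connectedComponentsWithStats(m.astype(np.uint8))
        for i in range(1,N):
            if st[i,4]>8 and abs(ce[i][0]-u0)<k*1.3 and abs(ce[i][1]-v0)<k: print(" ",nm,st[i],ce[i].round(1),[np.round(q,1) for q in cv2.minAreaRect(np.argwhere(l==i)[:,::-1].astype(np.float32))])
E
```

```text
27.575 [ 0.6038363  -0.30300923  0.32140805]
wrist {'eye': [323.1, 35.3], 'handle c top': [323.1, 75.3], 'shoulder': [323.1, 48.4], 'rear': [323.1, 101.3], 'tip': [323.1, -51.3]}
  red [279  11  13   1  13] [285.  11.] [array([285.,  11.]), array([12.,  0.]), np.float64(180.0)]
  red [ 311   52   27   52 1333] [324.2  77.1] [array([324. ,  77.5]), array([51., 26.]), np.float64(90.0)]
  yel [ 307    0   37   54 1399] [325.1  30.4] [array([325. ,  26.5]), array([53., 36.]), np.float64(90.0)]
top {'eye': [394.0, 185.7], 'handle c top': [405.7, 182.7], 'shoulder': [398.0, 184.6], 'rear': [413.4, 180.7], 'tip': [370.8, 191.6]}
  red [398 178  17  11 126] [406.2 182.8] [array([406.2, 182.7]), array([ 8.2, 15. ]), np.float64(76.0)]
  yel [371 179  29  14 187] [388.9 186.9] [array([384.6, 187.7]), array([12.4, 28.4]), np.float64(76.0)]
scene {'eye': [245.8, 198.2], 'handle c top': [233.1, 198.2], 'shoulder': [241.5, 197.5], 'rear': [224.7, 198.9], 'tip': [270.7, 197.1]}
  red [225 195  17  10 133] [232.8 199.5] [array([232.8, 199.4]), array([ 8.3, 15.9]), np.float64(85.9)]
  yel [238 191  33  17 246] [250.3 198. ] [array([253.5, 195.4]), array([17.5, 28.7]), np.float64(65.8)]
```

All three views agree. The handle is against the staple within 1–2 mm, the tip is through on the far side, and the gripper is clear.

```bash
python3 -c "
from workcell import bot
print(bot.close_job())"
```

```text
the job is handed in; nothing more can be done
None
```

I shut the hasp over the staple, pushed the pin through the eye until its handle met the staple, let go, backed the gripper clear, and handed the job in; the hand-in gave no verdict.

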